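Proof-pull of a glued rock coupon on the bench pull tester

TASK

Proof-test the glue joint on the bench pull tester: swing the red hook catch well clear of its peg, then draw the blue gauge back by its black handle bar until the black cursor stands level with the red mark, and hold it there for two seconds. Never pull past the red mark (the yellow hand keeps the highest reading), ease the gauge back slowly, over at least two seconds, all the way home instead of letting it spring back, and close the catch over its peg again. Leave the bottle, the tube beaker and the spare coupon alone.

Things in the scene. Friction and masses are not known exactly. Their poses are not given: they have to be found in the camera images.
- stand: Bench pull tester, fixed: grey base plate 430 x 160 mm, 18 mm high, with two guide rods along it. Its x axis is the pull direction (from the rock towards the handle), y points to the red catch's side, z up. Origin on the bench below the middle line; plate from x = -235 to 195 mm. The carriage plate on the rods: top 56 mm high, x = -66 to 85 mm, 100 mm wide.
- handle (a point): Middle of the carriage's black handle bar: level, along the stand's y, 14 mm thick, 84 mm long, 85 mm above the bench, on 12 mm uprights 36 mm to each side. 22 mm free below it to the carriage plate, 32 mm to the gauge housing. At home it is at stand x = 75 mm, y = 0.
- pin (a point): Centre of the brass pin in the fork of the gauge's draw-bar, 70 mm above the bench. It passes through the oblong link glued to the rock with unknown play: the carriage runs 4 to 30 mm freely (friction about 0.3 N) before the pin draws tight; from there on the spring stretches as far as the carriage moves. The green clamp holding the rock is 96 mm high.
- carriage (a joint): Travel of the carriage along the stand's +x (m): 0 = fully home against its stop, 0.080 = end of the rods. While the catch is closed it can move only 2.5 mm.
- scale_zero (a point): Zero line of the scale on top of the blue gauge housing (94 x 46 mm, top 90 mm above the bench); moves with the carriage. Readings grow from here in the stand's -x direction (towards the rock): one graduation is 2.5 mm and 1 N, every fifth is longer; spring 400 N/m, no preload, full scale 20 N = 50 mm.
- cursor (a point): Reading edge (towards the rock) of the black cursor, a 3 mm thick blade in the scale window, fixed to the sprung draw-bar. At rest it stands at the zero line; under load it moves along the scale, in the gauge, towards the rock. Given on the gauge's middle line.
- max_hand (a point): Rear edge (towards the handle) of the yellow hand, a 3 mm thick blade that the cursor pushes before it and that stays by friction at the highest reading. At the start it stands anywhere between reading 0 and 10 mm. Given on the gauge's middle line.
- red_mark (a point): Middle of the red set mark, a 3 mm thick blade at the +y side of the scale window, somewhere between readings 24 and 42 mm (9.6 to 16.8 N), fixed for the run. Given on the gauge's middle line, so that its distance from scale_zero is the reading wanted.
- catch (a joint): Angle of the red hook catch (rad): 0 = closed, tooth 2.5 mm behind the carriage's steel peg. It turns about a vertical pivot, anticlockwise from above (outwards, to the stand's +y), up to 1.5, and stays where it is left (friction 0.04 N m, 0.6 N at the knob). The tooth goes behind the peg only with the carriage within about 2 mm of home.
- catch_knob (a point): Centre (half-way up) of the catch's black upright knob: 16 mm diameter, 30 mm tall, from 64 to 94 mm above the bench, near the free end of the catch arm, 68 mm from the pivot. At angle 0 it is 67 mm in x and 11 mm in y from the pivot, in the stand's axes.
- catch_pivot (a point): Top of the catch's pivot, on a post at stand x = -45, y = 64 mm, 64 mm above the bench.
- reagent_mid (a point): Half-way up a loose brown reagent bottle with a teal cap, 72 mm diameter, 165 mm tall, on the far side of the tester; leave it alone.
- tubes_mid (a point): Half-way up a loose pale beaker (80 mm wide) with three blue-capped tubes, 121 mm tall in all, on the far side of the tester; leave it alone.
- coupon_mid (a point): Middle of the loose spare rock coupon with a steel button on top, 56 x 44 mm, 50 mm tall, beyond the clamp end of the tester; leave it alone.

How it is judged (in metres and radians):
On the way, in this order (a step that is already met when the one before it is completed fails the run):
1. the catch is swung clear of its peg (beyond 0.4 rad) (value of joint catch above 0.4 rad), for 0.2 s.
2. the gauge is pulled until the cursor stands within 3 mm of the red mark, and held there for 1.5 s (x of cursor in the frame of red_mark between -0.003 and 0.003 m), for 1.5 s.
3. the carriage is fully home again (within 2.5 mm) (value of joint carriage below 0.0025 m), for 0.2 s.
4. the catch is closed (within 0.12 rad) (value of joint catch below 0.12 rad), for 0.2 s.
At the end, for the whole second after the job is handed in: The yellow hand stands within 3.5 mm of the red mark, the carriage is home within 3 mm, and the catch is closed over its peg within 0.12 rad (x of max_hand in the frame of red_mark between -0.0035 and 0.0035 m and value of joint carriage below 0.003 m and value of joint catch below 0.12 rad); the robot touches nothing.
It fails at once if the gauge is pulled past the red mark (yellow hand more than 3.5 mm beyond it) (x of max_hand in the frame of red_mark below -0.0035 m).
It fails at once if the carriage snaps back (faster than 0.12 m/s homewards) (velocity of joint carriage below -0.12 m/s).
It fails at once if the bottle, the tube beaker or the spare coupon is disturbed (moved over 20 mm) (distance of any of reagent_mid, tubes_mid, coupon_mid from where it was at the start of the episode above 0.02 m).
It also fails if it takes over 72 s, if anything falls off the work surface, if the arm or the gripper's body presses on something with over 40 N, if the wrist force passes 120 N, or if a joint passes its speed limit or range.

ROBOT

A 6-joint arm with a two-finger parallel gripper is mounted at the origin on the work surface. World frame = base frame: x ahead of the robot, y to its left, z up, the work surface at z = 0. Lengths are in mm, angles in rad, forces in N, time in s.
With the tool pointing down it reaches from about 400 to 825 mm from the base axis. Payload 7 kg.
Tool frame: the origin (TCP) lies midway between the tips of the shut fingers; the grasp point (between the pads) lies 19 mm behind it; z points along the fingers, y is the line along which they close (so a half turn about z gives the same grasp; the last joint's range is limited). The gripper opens to 88 mm and grips with 3 to 60 N. Pads are 19 mm wide; open, the fingers measure 130 mm over their backs; the gripper's body (78 mm by 193 mm) begins 47 mm behind the grasp point.
Start: joints at [-0.991, 0.359, 0.012, 0, -1.224, -0.288], TCP at [194.155, -646.451, 188.561] pointing down, gripper open.
Joint ranges: [-3.07, 3.07], [-1.43, 2.12], [-1.02, 1.25], [-3.03, 1.67], [-3.05, -0], [-3.03, 3.03]. Speed limits (rad/s): [2.39, 2.39, 3.01, 3.14, 3.14, 3.14].

INTERFACE

Orientations are given as [roll, pitch, yaw] about the fixed x, y, z axes, in that order (R = Rz(yaw) Ry(pitch) Rx(roll)).
In Python, from cell import arm, fingers, camera, camera_info gives the robot as it stands. Calls block until the motion is done:
- arm.move_pose(position, orientation): joint-space move of the TCP to a pose.
- arm.line_to(position, frame=None, max_speed=150, threshold=None): straight line of the TCP; frame=None keeps the orientation; max_speed is the mean speed in mm/s. With threshold (N) it stops when the force on the tool has changed by that much, and returns True; else False.
- arm.goto_joints(angles): joint-space move.
- fingers.set_gripper(opening, newtons=None): opening from 0.0 (shut) to 1.0 (fully open); newtons is the grip in N (None keeps the last); returns when the fingers have stopped.
- arm.sleep(seconds).
- arm.ik(position, orientation): joint angles nearest the present ones, or None.
- camera(name): name is "side" or "top" or "wrist"; returns the picture (384x512x3 uint8, blue, green, red); there is no depth.
- camera_info(name): a dict with "fx", "fy", "cx", "cy" (pixels), "T" (4x4, takes a point from camera to world coordinates). Camera axes: x right, y down, z forward; pixel columns grow to the right and rows downward; lengths in mm; the calibration is good to about 2 mm. The wrist camera is an equidistant fisheye: a pixel r from the principal point sees the ray r / f radians off the axis. A picture is of the moment at which its call begins: read the wrist's pose just before it. camera_info takes no time and is no camera call; for the wrist camera it gives the pose at the moment of the call.
A pose or a line that the arm cannot do raises arm.PlanningError and nothing moves.
- arm.sign_off(): hands the job in; it is judged then, once.
Readings, each from a call of its own:
- arm.current_clock(): time.
- arm.current_joint_positions(): joint angles.
- arm.current_joint_velocities(): joint speeds.
- arm.current_joint_efforts(): joint torques, N m.
- arm.current_eef_pos(): TCP position.
- arm.current_orientation(): TCP orientation.
- arm.current_ft_force(): force on the tool from outside, world axes, zero at the start.
- arm.current_ft_torque(): the same for the moment, N m.
- arm.current_grip_width(): opening from 0.0 (shut) to 1.0 (fully open).
- arm.current_gripper_force(): force on a finger pad.
Only numpy, scipy, OpenCV 4.12 (cv2) and the standard library are available. Lean on these libraries where they do the work, as an engineer would, in place of code of your own. Each camera call takes 0.05 s, during which the arm holds its last target. There are 200 camera calls.

## Working session

There is one attempt and no reset: what is moved stays moved. The work goes in short steps, each a Python script; the robot and the scene stay as the last script left them, time stands still between calls to the robot, and variables do not carry over. Pictures are saved under pics/ and viewed, at most 10 in all, crops included, and the job is handed in when it is done.

```bash
mkdir -p pics; ls
python3 - <<'E'
from cell import arm,camera,camera_info
import cv2,numpy as np
for n in("top","side"):
    im=camera(n);cv2.imwrite(f"pics/{n}0.png",im);i=camera_info(n);print(n,{k:(np.round(v,3).tolist()) for k,v in i.items()})
im=camera("wrist");cv2.imwrite("pics/wrist0.png",im);i=camera_info("wrist");print({k:(np.round(v,3).tolist()) for k,v in i.items()})
print(arm.current_clock(),arm.current_orientation())
a=[cv2.imread(f"pics/{n}0.png") for n in("top","side")]
E
```

```text
pics
top {'fx': 376.344, 'fy': 376.344, 'cx': 256.271, 'cy': 193.718, 'T': [[0.007, -0.996, 0.087, 566.778], [-1.0, -0.006, 0.012, -160.274], [-0.011, -0.088, -0.996, 856.04], [0.0, 0.0, 0.0, 1.0]]}
side {'fx': 367.636, 'fy': 367.636, 'cx': 256.624, 'cy': 190.402, 'T': [[-0.693, -0.411, 0.592, 218.993], [-0.721, 0.39, -0.574, 239.588], [0.005, -0.824, -0.566, 463.179], [0.0, 0.0, 0.0, 1.0]]}
{'fx': 297.319, 'fy': 297.319, 'cx': 253.649, 'cy': 188.423, 'T': [[-0.287, 0.923, 0.254, 125.178], [0.958, 0.277, 0.077, -666.626], [0.001, 0.266, -0.964, 383.636], [0.0, 0.0, 0.0, 1.0]]}
0.15 [ 3.14031989e+00 -1.36705353e-04 -2.84987498e+00]
```

View pics/top0.png

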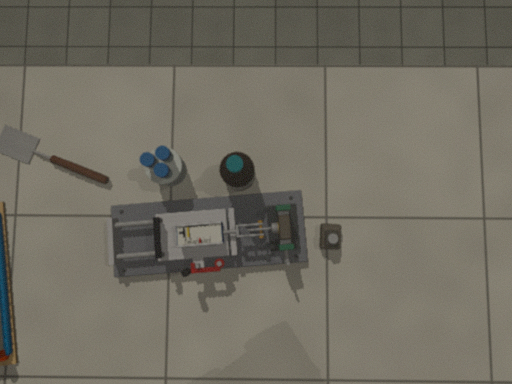

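View pics/side0.png

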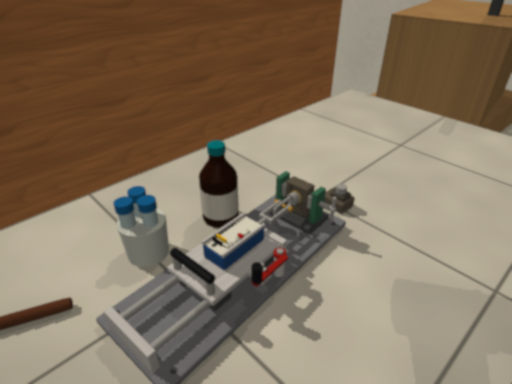

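The top view shows the tester with its pull direction to the left, which is world +y. The handle bar is at about (157,238), the gauge at (200,235), the red catch at (190–222,267) with its knob at (186,272), and the bottle at (237,165). The side view agrees. Next I'll get a rough pose from the top view and take a close wrist look.

```bash
cat > h.py <<'E'
from cell import arm,fingers,camera,camera_info
import cv2,numpy as np
def ray(i,u,v,z,fish=False):
    x=(u-i["cx"])/i["fx"];y=(v-i["cy"])/i["fy"]
    if fish:
        r=np.hypot(x,y);s=np.sin(r)/r if r>1e-9 else 1;d=np.array([x*s,y*s,np.cos(r)])
    else: d=np.array([x,y,1.])
    T=np.array(i["T"]);d=T[:3,:3]@d;o=T[:3,3]
    return (o+d*(z-o[2])/d[2])[:2]
def proj(i,p):
    T=np.array(i["T"]);q=T[:3,:3].T@(np.array(p)-T[:3,3]);t=np.arctan2(np.hypot(q[0],q[1]),q[2]);r=np.hypot(q[0],q[1])
    return i["cx"]+i["fx"]*t*q[0]/r,i["cy"]+i["fy"]*t*q[1]/r
def wrist(name=None):
    i=camera_info("wrist");im=camera("wrist")
    if name: cv2.imwrite("pics/"+name+".png",im)
    return i,im
E
python3 - <<'E'
from h import *
i=camera_info("top")
for n,u,v,z in(("handle",157,238,90),("knob",186,272,90),("pivot",220,264,66),("c1",113,276,18),("c2",308,264,18),("c3",302,192,18),("bottle",236,163,165),("coupon",331,237,45)):print(n,ray(i,u,v,z).round())
h=ray(i,157,238,90); print(h)
yaw=np.pi-0.06
# look from above: camera offset +72 along tool x (world -x)
p=[h[0]+60,h[1]-60,230]
arm.move_pose(p,[np.pi,0,yaw]);print(arm.current_clock(),arm.current_joint_positions())
i,im=wrist("w1");print(np.round(i["T"],2).tolist())
cv2.imwrite("pics/w1.png",im)
E
```

```text
handle [543.  49.]
knob [475. -11.]
pivot [489. -77.]
c1 [457. 164.]
c2 [ 486. -265.]
c3 [ 645. -253.]
bottle [ 685. -114.]
coupon [ 546. -311.]
[542.64351154  49.36693033]
2.825 [ 3.05123249e-01  2.17106663e-01 -9.03780696e-02  8.02432430e-05
 -1.26349334e+00 -1.93675043e+00]
[[0.06, 0.96, 0.27, 530.81], [1.0, -0.06, -0.02, -6.72], [-0.0, 0.27, -0.96, 425.73], [0.0, 0.0, 0.0, 1.0]]
```

View pics/w1.png

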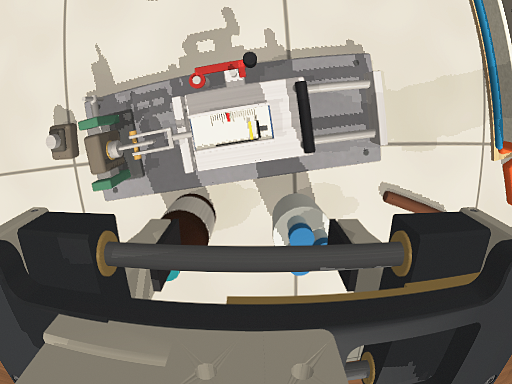

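The wrist view is clear. It shows the gauge window (195–270, 110–140), red mark (228,117), cursor and yellow hand near (250–262,128), handle bar (305,117), pivot (197,80) and knob (250,60). Next I'll measure these with masks.

```bash
cat >> h.py <<'E'
def cents(im,lo,hi,box,amin=5):
    h=cv2.inRange(cv2.cvtColor(im,cv2.COLOR_BGR2HSV),lo,hi);m=np.zeros_like(h);x0,y0,x1,y1=box;m[y0:y1,x0:x1]=h[y0:y1,x0:x1]
    n,l,s,c=cv2.connectedComponentsWithStats(m)
    return [(int(s[k,4]),s[k,:4].tolist(),c[k].round(1).tolist()) for k in range(1,n) if s[k,4]>=amin]
E
python3 - <<'E'
from h import *
im=cv2.imread("pics/w1.png");i=camera_info("wrist")
B=(0,0,0)
print("red",cents(im,(0,120,80),(8,255,255),(180,40,300,150)))
print("yel",cents(im,(18,120,100),(35,255,255),(190,95,280,150)))
print("blk",cents(im,B,(180,255,60),(190,45,330,165),20))
h=cents(im,B,(180,255,60),(280,70,330,165),100)
h=max(h);H=ray(i,*h[2],91,1);print("handle",H)
k=max(cents(im,B,(180,255,60),(235,45,265,75),20));print(k,"knob",ray(i,*k[2],85,1))
print("pivot",ray(i,197,80,65,1))
m=cv2.inRange(im,B,(60,60,60))[70:165,285:320];pts=cv2.findNonZero(m);vx,vy,x,y=cv2.fitLine(pts,cv2.DIST_L2,0,.01,.01).ravel()
a=ray(i,285+x-vx*30,70+y-vy*30,91,1);b=ray(i,285+x+vx*30,70+y+vy*30,91,1);print("bar dir",np.degrees(np.arctan2(*(b-a)[::-1])))
cv2.imwrite("pics/w1c.png",cv2.resize(im[40:170,180:340],None,fx=5,fy=4.6,interpolation=cv2.INTER_CUBIC))
E
```

```text
red [(599, [189, 60, 57, 29], [216.3, 70.8]), (23, [226, 113, 4, 9], [227.7, 116.8])]
yel [(48, [248, 121, 5, 19], [250.3, 130.1])]
blk [(180, [243, 52, 14, 16], [249.5, 59.4]), (808, [295, 81, 20, 72], [304.8, 116.6]), (29, [257, 121, 4, 16], [258.2, 128.5])]
handle [542.8060503   50.15670326]
(180, [243, 52, 14, 16], [249.5, 59.4]) knob [473.99761082  -7.99848899]
pivot [490.5822604  -72.79779012]
bar dir 5.159469391232301
```

View pics/w1c.png

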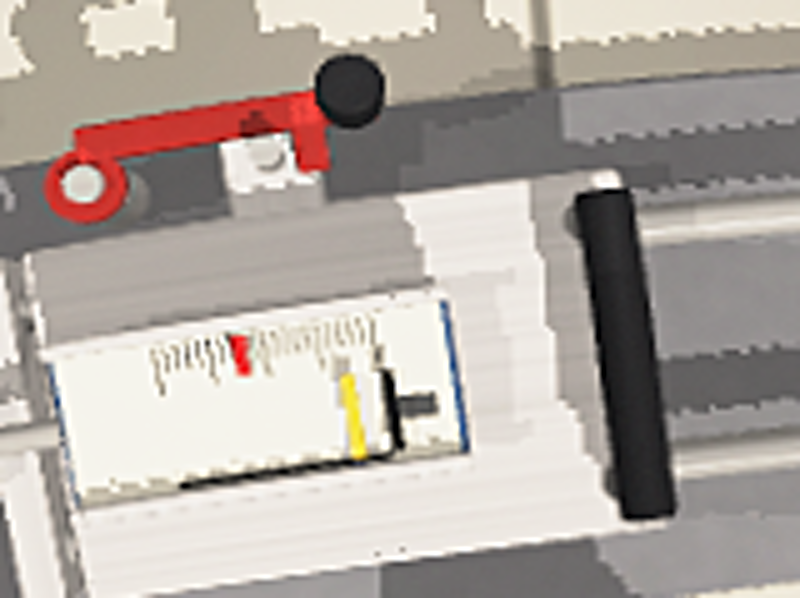

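Everything fits: pivot to handle comes out at (118,63) against the (120,64) given, the knob at (66,11) against (67,11), and the stand angle is about 95.1°. Next I'll swing the catch.

```bash
cat >> h.py <<'E'
A=np.radians(95.1);EX=np.array([np.cos(A),np.sin(A)]);EY=np.array([-EX[1],EX[0]]);O=np.array([549.9,-23.4])
RPY=[np.pi,0,A+np.pi/2-2*np.pi]
if RPY[2]<-np.pi: RPY[2]+=2*np.pi
def W(x,y,z): return [*(O+x*EX+y*EY),z]
def S(p): d=np.array(p)[:2]-O; return np.array([d@EX,d@EY])
def knob(th,z): 
    a=th+np.arctan2(11,67); return W(-45+68*np.cos(a),64+68*np.sin(a),z)
E
python3 - <<'E'
from h import *
arm.move_pose(knob(0,130),RPY);fingers.set_gripper(0.45,10)
arm.line_to(knob(0,73),max_speed=120,threshold=8);print(arm.current_eef_pos(),knob(0,73))
fingers.set_gripper(0.0,10);print("grip",arm.current_grip_width()*88,arm.current_gripper_force())
for t in(.2,.4,.6,.8,.85):
    arm.line_to(knob(t,73),max_speed=60);
print(arm.current_ft_force(),arm.current_grip_width()*88)
fingers.set_gripper(0.4);p=arm.current_eef_pos();arm.line_to([p[0],p[1],130],max_speed=150)
fingers.set_gripper(0.30,10)
arm.move_pose(W(75,-14,115),RPY);print(arm.current_clock(),arm.current_eef_pos())
wrist("w2")
E
```

```text
[473.6047456   -8.04018574  73.37473383] [np.float64(473.21558464292866), np.float64(-8.054396708564958), 73]
grip 0.5785056723906782 0.0
[ 1.0918983   1.23215417 -0.14642439] 0.3169517275914406
10.1667 [557.01847225  52.76587455 114.12099047]
```

View pics/w2.png

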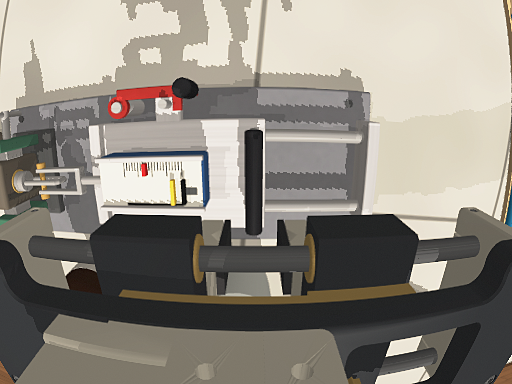

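The grip closed on nothing (0.6 mm). In this view the catch still looks closed: knob at (185,88), pivot at (118,108). Next I'll remeasure from here.

Run:
```python
from h import *
im=cv2.imread("pics/w2.png");i=camera_info("wrist");B=(0,0,0)
k=max(cents(im,B,(180,255,60),(165,70,205,105),20));print(k,[S(ray(i,*k[2],z,1)).round(1) for z in (80,94)],"exp (22,75)")
print("pivot",S(ray(i,118,108,65,1)))
m=cv2.inRange(im,B,(60,60,60))
h=max(cents(im,B,(180,255,60),(235,120,275,205),100));print(h,S(ray(i,*h[2],91,1)))
print("bar end",[S(ray(i,254,129,91,1)).round(1)])
for p in(("tipL",221,221),("tipR",287,221)):print(p,S(ray(i,*p[1:],114,1)).round(1))
print("red",cents(im,(0,120,80),(8,255,255),(90,70,210,215)),"yel",cents(im,(18,120,100),(35,255,255),(90,140,210,215)))
print(S(arm.current_eef_pos()),arm.current_orientation())
cv2.imwrite("pics/w2c.png",cv2.resize(im[70:220,80:280],None,fx=4,fy=4,interpolation=cv2.INTER_CUBIC))
```

```text
(433, [172, 77, 27, 22], [184.6, 88.2]) [array([21.5, 75.5]), array([24.8, 74.4])] exp (22,75)
pivot [-43.59238901  63.70030639]
(1291, [245, 130, 18, 75], [253.2, 166.7]) [74.75060476 14.76833906]
bar end [array([75.4, 43.1])]
('tipL', 221, 221) [ 51.8 -19.9]
('tipR', 287, 221) [ 98.8 -19.9]
red [(1007, [108, 85, 75, 34], [141.9, 98.0]), (71, [141, 163, 7, 13], [144.0, 169.2])] yel [(134, [170, 179, 7, 27], [172.6, 192.3])]
[ 74.89021969 -13.57324139] [-3.14128445e+00 -9.67831845e-04 -3.05247053e+00]
```

View pics/w2c.png

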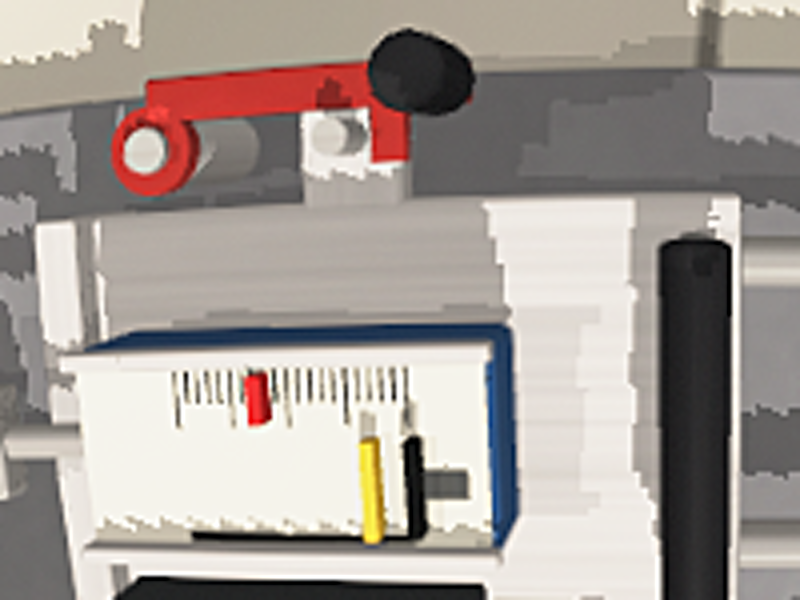

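The knob and handle are where I expected, so the problem is the fingertip position: the tips seem to end short of the TCP. I'll check with one composite of the side and wrist views.

Run:
```python
from h import *
s=camera("side");i,w=wrist()
def pp(p):
    j=camera_info("side");T=np.array(j["T"]);q=T[:3,:3].T@(np.array(p)-T[:3,3]);return (j["fx"]*q[0]/q[2]+j["cx"],j["fy"]*q[1]/q[2]+j["cy"])
p=arm.current_eef_pos();print(p,arm.current_grip_width(),pp(p),proj(i,p))
u,v=map(int,pp(p));cv2.circle(s,(u,v),1,(255,0,255),-1)
a=s[max(0,v-110):v+60,max(0,u-75):u+75]
u,v=map(int,proj(i,p));cv2.circle(w,(u,v),1,(255,0,255),-1)
b=w[120:310,180:330]
cv2.imwrite("pics/cmp.png",np.hstack([cv2.resize(a,(400,453),interpolation=cv2.INTER_CUBIC),cv2.resize(b,(400,453))]))
```

```text
[556.7194725   52.10476038 115.30155804] 0.30031081728984793 (np.float64(183.19704462300155), np.float64(245.15559705710695)) (np.float64(253.24012905107173), np.float64(213.21723625484057))
```

View pics/cmp.png

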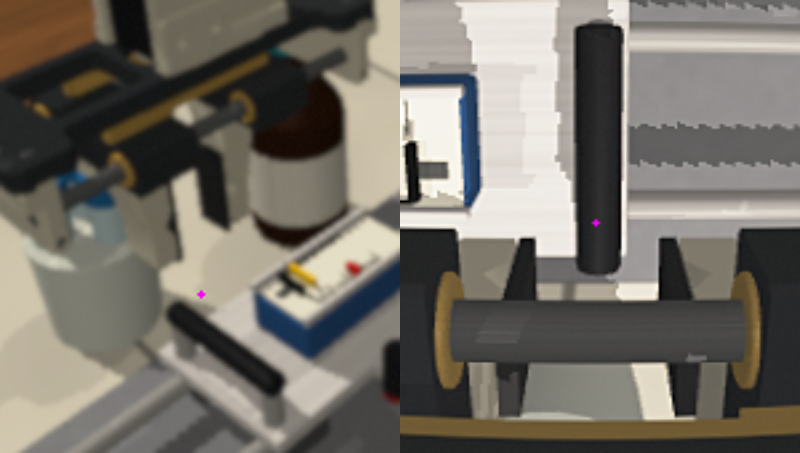

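The side crop shows the fingertips clearly above and behind the magenta TCP, with the pad corner at side pixel (193.5,220.5) and wrist pixel (229.5,220). I'll triangulate that corner.

Run:
```python
from h import *
i=camera_info("wrist");j=camera_info("side")
best=[]
for z in range(100,170,3):
    a=ray(i,229.5,219.8,z,1);b=ray(j,193.5,220.5,z);best.append((round(float(np.hypot(*(a-b))),1),z,S(a).round(1),S(b).round(1)))
best.sort(key=lambda t:t[0]);print(*best[:3],S(arm.current_eef_pos()),sep="\n")
print(arm.current_clock())
```

```text
(0.5, 157, array([61.4, -2.2]), array([61.3, -1.7]))
(2.4, 154, array([61.1, -3.4]), array([59. , -4.7]))
(3.1, 160, array([61.6, -1. ]), array([63.5,  1.3]))
[ 74.59962976 -13.50441724]
10.3167
```

The pad corner matches in x and y but lies about 40 mm above the reported TCP height. That means the fingertips are about 40 mm short of the TCP, which explains why the grip passed over the knob. I'll regrip 40 mm lower, with contact thresholds and a width check.

Run:
```python
from h import *
fingers.set_gripper(0.45,10)
arm.move_pose(knob(0,80),RPY)
print(arm.line_to(knob(0,34),max_speed=80,threshold=6),arm.current_eef_pos())
fingers.set_gripper(0.0,10);g=arm.current_grip_width()*88;print("grip",g,arm.current_gripper_force(),arm.current_ft_force())
if g>10:
    z=arm.current_eef_pos()[2]
    for t in(.2,.4,.6,.8):
        arm.line_to(knob(t,z),max_speed=60);
    print(arm.current_ft_force(),arm.current_grip_width()*88)
print(arm.current_clock())
i,w=wrist();cv2.imwrite("pics/w3.png",w)
```

```text
True [473.23203744  -7.94276464  33.57168874]
grip 15.723976490949958 10.224780519492924 [ 0.93918491 -2.106529    0.94825959]
[-9.84291855  5.89912614  5.68309762] 15.493818376167418
13.9417
```

View pics/w3.png

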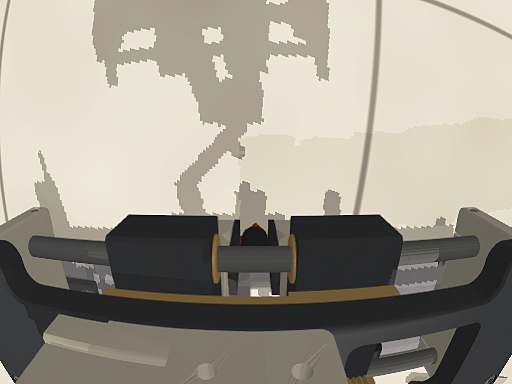

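The knob is held (15.7 mm) and has swung out through the arc, with the red arm end visible at (257,228). Next I'll release it, check the catch angle and scale from a hover, then grip the handle.

```bash
cat >> h.py <<'E'
def scale(i,im,box,z=91):
    """stand-x of red mark centre, yellow rear edge, cursor front edge (rays on gauge top)"""
    red=cents(im,(0,120,80),(8,255,255),box,8);yel=cents(im,(18,120,100),(35,255,255),box,8);blk=cents(im,(0,0,0),(180,255,60),box,8)
    return red,yel,blk
E
python3 - <<'E'
from h import *
fingers.set_gripper(0.35,10)
p=arm.current_eef_pos();arm.line_to([p[0],p[1],85],max_speed=200)
fingers.set_gripper(0.29,10)
arm.move_pose(W(74.7,-16.5,76),RPY)
i,w=wrist("w4")
rd=[r for r in cents(w,(0,120,80),(8,255,255),(0,0,260,215),20)];print(rd)
for r in rd:print(S(ray(i,*r[2],62,1)).round(1),S(ray(i,*r[2],91,1)).round(1))
k=cents(w,(0,0,0),(180,255,50),(30,0,320,212),60)
for r in k:print("blk",r,S(ray(i,*r[2],91,1)).round(1))
for r in cents(w,(18,120,100),(35,255,255),(0,0,260,215),20):print("yel",r,S(ray(i,*r[2],91,1)).round(1))
f0=arm.current_ft_force()
print(arm.line_to(W(74.7,-16.5,28),max_speed=80,threshold=6),arm.current_eef_pos(),f0,arm.current_clock())
i,w2=wrist("w5");s=camera("side");cv2.imwrite("pics/s5.png",s)
cv2.imwrite("pics/cmp2.png",np.hstack([cv2.resize(w2[60:290,:270],(400,340)),cv2.resize(s[180:310,150:303],(400,340),interpolation=cv2.INTER_CUBIC)]))
E
```

```text
[(1464, [84, 33, 68, 85], [112.0, 73.0]), (103, [124, 170, 8, 16], [127.6, 177.8])]
[-30.6  87.3] [-15.9  82.9]
[-21.8   6.5] [-8.3 13.3]
blk (713, [116, 6, 35, 31], [133.3, 21.1]) [ -1.3 116.2]
blk (1650, [248, 130, 21, 82], [257.8, 169.9]) [77.7 17.9]
blk (126, [171, 189, 7, 23], [173.9, 200.4]) [23.2 -2.1]
yel (62, [12, 168, 11, 8], [17.0, 171.5]) [-112.1   19.9]
yel (43, [16, 181, 7, 8], [18.9, 184.3]) [-112.3    9.4]
yel (169, [157, 189, 9, 26], [161.2, 201.9]) [14.3 -3.2]
yel (22, [18, 195, 6, 4], [20.7, 196.4]) [-112.7   -0.7]
yel (49, [18, 204, 10, 6], [22.4, 206.1]) [-113.    -8.9]
False [560.01669758  52.49356255  28.32213112] [-0.20911154 -0.41105106  0.53436722] 16.7917
```

View pics/cmp2.png

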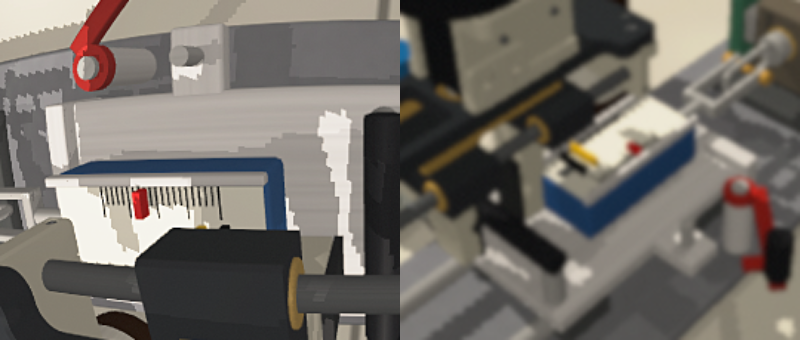

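The wrist crop shows the catch swung wide open, and the scale with its red mark and the cursor tips just above the finger block. The side view shows the gauge unobstructed. The target reading is about 30–31 mm. Next I'll grip the handle, pull slowly and stop at about 4 N.

```bash
cat >> h.py <<'E'
def F(f0): return float(-(np.array(arm.current_ft_force())[:2]-f0)@EX)
E
python3 - <<'E'
from h import *
fingers.set_gripper(0.0,35);print("grip",arm.current_grip_width()*88,arm.current_ft_force())
arm.sleep(0.3)
f0=np.mean([arm.current_ft_force() for _ in range(3)],0)[:2];np.save("f0.npy",f0)
x0=S(arm.current_eef_pos())[0];np.save("x0.npy",x0);z=arm.current_eef_pos()[2]
print(x0,S(arm.current_eef_pos()))
r=arm.line_to(W(x0+34,-16.5,28),max_speed=20,threshold=4)
arm.sleep(.2);p=arm.current_eef_pos();print(r,S(p)-[x0,0],p[2],"F",F(f0),arm.current_clock(),arm.current_grip_width()*88)
i,w=wrist("w6");s=camera("side");cv2.imwrite("pics/s6.png",s)
for n,lo,hi in(("red",(0,120,80),(8,255,255)),("yel",(18,120,100),(35,255,255)),("blk",(0,0,0),(180,255,60))):
    for r in cents(w,lo,hi,(30,140,200,212),8):print(n,r,S(ray(i,*r[2],91,1)).round(1))
E
```

```text
grip 13.169832510381251 [-0.59713141  1.8845354   3.07703495]
74.93057407180001 [ 74.93057407 -16.8287975 ]
True [ 23.08848197 -16.81096546] 28.366662808853476 F 3.531518359991173 18.9083 13.01060794931791
red (181, [85, 187, 12, 21], [90.3, 197.3]) [12.9 13.6]
blk (8, [129, 187, 1, 8], [129.0, 190.5]) [36.6 17.3]
blk (8, [138, 189, 1, 8], [138.0, 192.5]) [41.4 16.3]
```

Run:
```python
from h import *
f0=np.load("f0.npy");x0=float(np.load("x0.npy"))
for t in (34,40):
    arm.line_to(W(x0+t,-16.5,28),max_speed=15);arm.sleep(.15)
    print(t,S(arm.current_eef_pos())[0]-x0,"F",F(f0),arm.current_clock())
i,w=wrist("w7");s=camera("side");cv2.imwrite("pics/s7.png",s)
for n,lo,hi in(("red",(0,120,80),(8,255,255)),("yel",(18,120,100),(35,255,255)),("blk",(0,0,0),(180,255,60))):
    for r in cents(w,lo,hi,(30,140,200,214),8):print(n,r,S(ray(i,*r[2],91,1)).round(1))
cv2.imwrite("pics/cmp3.png",np.vstack([cv2.resize(w[150:235,30:230],(800,340),interpolation=cv2.INTER_CUBIC),cv2.resize(s[190:270,150:350],(800,250),interpolation=cv2.INTER_CUBIC)]))
```

```text
34 33.471182669492464 F 7.605105706355982 20.0167
40 39.04292736400345 F 10.353708173133207 20.7167
red (187, [85, 187, 12, 21], [90.3, 197.1]) [28.8 13.7]
yel (13, [107, 211, 6, 3], [109.3, 212.0]) [39.4  5.7]
blk (9, [129, 187, 1, 9], [129.0, 191.0]) [52.5 17.1]
blk (13, [111, 211, 7, 3], [114.4, 212.5]) [42.4  5.5]
```

View pics/cmp3.png

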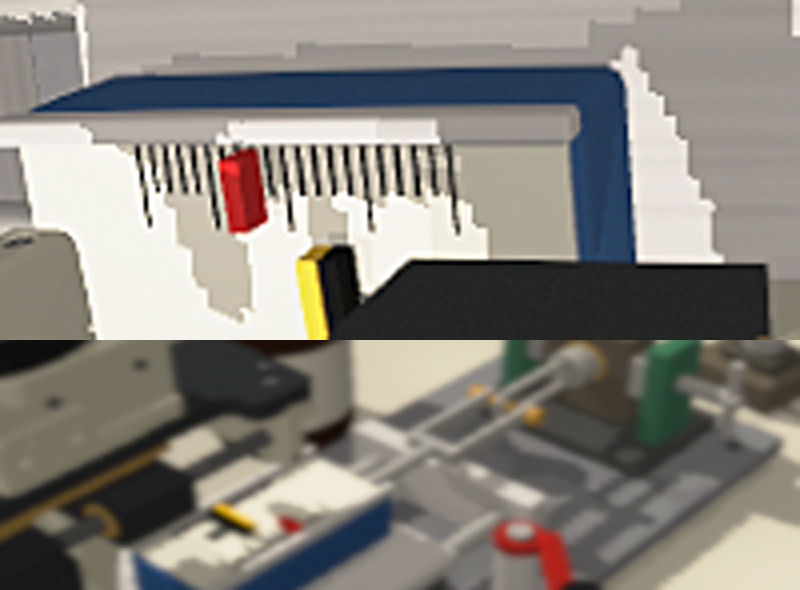

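The wrist crop shows the red mark's top face at about px (89,198) and the yellow/cursor boundary at about (112,212), still some 10–13 mm apart. The force reads higher than that spacing implies, probably from hand friction, so I'll trust the camera. Next I'll advance 5 mm, which is safe by either estimate, and remeasure by row extents.

```bash
cat >> h.py <<'E'
def rows(i,w,z=93):
    hsv=cv2.cvtColor(w,cv2.COLOR_BGR2HSV);out={}
    for n,lo,hi,rr in(("red",(0,120,50),(8,255,255),range(186,208,3)),("yel",(18,120,60),(35,255,255),range(206,226,2)),("blk",(0,0,0),(180,255,60),range(206,216,2))):
        m=cv2.inRange(hsv,lo,hi)
        for r in rr:
            c=np.where(m[r,60:150])[0]+60
            if len(c): print(n,r,c.min(),c.max(),"V",hsv[r,c,2].tolist()[:14],"Sx",S(ray(i,c.min()-.5,r,z,1))[0].round(1),S(ray(i,c.max()+.5,r,z,1))[0].round(1))
E
python3 - <<'E'
from h import *
f0=np.load("f0.npy");x0=float(np.load("x0.npy"))
arm.line_to(W(x0+45,-16.5,28),max_speed=15);arm.sleep(.2)
print(S(arm.current_eef_pos())[0]-x0,"F",F(f0),arm.current_clock())
i,w=wrist("w8");rows(i,w)
s=camera("side");cv2.imwrite("pics/s8.png",s);j=camera_info("side")
for n,lo,hi in(("red",(0,120,60),(8,255,255)),("yel",(18,120,80),(35,255,255))):
    for r in cents(s,lo,hi,(150,215,240,270),3):print(n,r,S(ray(j,*r[2],92)).round(1))
E
```

```text
43.69589677047425 F 11.450150907140543 21.5
red 189 87 94 V [126, 123, 126, 126, 132, 134, 132, 145] Sx 33.1 38.1
red 192 85 94 V [249, 244, 244, 251, 222, 119, 132, 134, 131, 129] Sx 31.5 37.9
red 195 85 94 V [199, 230, 251, 252, 243, 117, 131, 134, 133, 129] Sx 31.2 37.6
red 198 87 95 V [186, 187, 192, 148, 129, 133, 133, 130, 118] Sx 32.2 38.0
red 201 86 95 V [193, 186, 187, 189, 188, 126, 132, 134, 129, 140] Sx 31.3 37.7
red 204 87 96 V [183, 185, 186, 192, 151, 130, 130, 136, 147, 136] Sx 31.6 38.0
red 207 87 92 V [187, 181, 183, 179, 142] Sx 31.3 35.2
yel 212 100 104 V [154, 146, 155, 162, 119] Sx 39.1 42.2
yel 214 98 102 V [139, 130, 141, 144, 76] Sx 37.7 40.8
yel 216 97 101 V [248, 249, 251, 255, 228] Sx 36.8 40.0
yel 218 97 102 V [246, 246, 246, 252, 255, 92] Sx 36.6 40.4
yel 220 98 102 V [246, 246, 249, 255, 185] Sx 37.0 40.2
yel 222 98 102 V [246, 246, 247, 255, 238] Sx 36.8 40.0
yel 224 98 103 V [246, 246, 246, 252, 255, 111] Sx 36.6 40.4
blk 206 84 84 V [34] Sx 29.4 30.1
blk 212 105 110 V [24, 1, 6, 5, 0, 0] Sx 42.2 45.9
blk 214 103 110 V [13, 19, 18, 16, 18, 18, 13, 0] Sx 40.8 45.7
red (16, [218, 249, 5, 4], [220.0, 250.4]) [32.2 13.4]
yel (88, [150, 226, 38, 27], [166.7, 239.7]) [ 68.7 -62.6]
yel (35, [203, 242, 10, 9], [207.5, 245.7]) [37.4 -7.4]
yel (32, [168, 245, 8, 10], [172.3, 249.0]) [ 75.7 -40.4]
```

Red's top face spans stand x 31.3–34.4 (3.1 mm wide, as it should be), and the cursor edge is at 40.1, so 7.2 mm remain. The side view gives about 6.7. I'll approach in two steps.

```bash
cat >> h.py <<'E'
def remain(i,w,z=93):
    hsv=cv2.cvtColor(w,cv2.COLOR_BGR2HSV)
    def edges(lo,hi,rr,c0,c1):
        m=cv2.inRange(hsv,lo,hi);o=[]
        for r in rr:
            c=np.where(m[r,c0:c1])[0]+c0
            if len(c)>=4:o.append((S(ray(i,c.min()-.5,r,z,1))[0],S(ray(i,c.max()+.5,r,z,1))[0]))
        return np.median(o,0),len(o)
    (a,b),n=edges((0,120,165),(8,255,255),range(192,206),75,110);(c,d),k=edges((18,120,165),(35,255,255),range(215,226),70,115)
    return d-(a+b)/2,b-a,d-c,n,k
E
python3 - <<'E'
from h import *
f0=np.load("f0.npy");x0=float(np.load("x0.npy"))
i=camera_info("wrist");print("check",remain(i,cv2.imread("pics/w8.png")))
c=45
arm.line_to(W(x0+c+4,-16.5,28),max_speed=12);arm.sleep(.3);c+=4
i,w=wrist("w9");r=remain(i,w);print(r,S(arm.current_eef_pos())[0]-x0,F(f0),arm.current_clock())
if 1<r[0]<5 and abs(r[1]-3)<1 and abs(r[2]-3.2)<1:
    c+=r[0]-.7
    arm.line_to(W(x0+c,-16.5,28),max_speed=8);arm.sleep(.3)
    i,w=wrist("w10");r=remain(i,w);print(c,r,S(arm.current_eef_pos())[0]-x0,F(f0),arm.current_clock())
    s=camera("side");j=camera_info("side")
    for n,lo,hi in(("red",(0,120,60),(8,255,255)),("yel",(18,120,80),(35,255,255))):
        for q in cents(s,lo,hi,(190,215,250,270),3):print(n,q,S(ray(j,*q[2],92)).round(1))
np.save("c.npy",c)
E
```

```text
check (np.float64(6.903295869054055), np.float64(2.902219137510812), np.float64(3.1684787752836954), 13, 11)
(np.float64(3.420756118368381), np.float64(2.8737298912142393), np.float64(3.331948180793887), 14, 11) 47.392702799573755 12.820293798986658 22.4333
51.72075611836838 (np.float64(1.0187090743646223), np.float64(2.8914846589232823), np.float64(3.2511816608075037), 14, 11) 49.862262281378875 13.878679331180823 23.275
red (19, [214, 251, 6, 5], [216.5, 252.5]) [38.5 12.7]
yel (37, [203, 242, 11, 9], [208.1, 245.9]) [37.1 -6.4]
```

The cursor is within about 1 mm of the mark (wrist 1.0, side about 0.2). I'll hold for over 2 s, ease home slowly and push gently to the stop.

Run:
```python
from h import *
f0=np.load("f0.npy");x0=float(np.load("x0.npy"))
arm.sleep(2.3);i,w=wrist("w11");print(remain(i,w)[0],F(f0),arm.current_clock())
arm.line_to(W(x0+25,-16.5,28),max_speed=10)
arm.line_to(W(x0+1,-16.5,28),max_speed=10);arm.sleep(.2)
print(S(arm.current_eef_pos())[0]-x0,F(f0),arm.current_clock())
print(arm.line_to(W(x0-5,-16.5,28),max_speed=6,threshold=5),S(arm.current_eef_pos())[0]-x0,F(f0))
fingers.set_gripper(0.3,10);p=arm.current_eef_pos();print(S(p)[0]-x0)
arm.line_to([p[0],p[1],76],max_speed=100);arm.sleep(.2)
i,w=wrist("w12")
for z,n,lo,hi in((65,"red",(0,120,80),(8,255,255)),(92,"yel",(18,120,100),(35,255,255)),(92,"blk",(0,0,0),(180,255,60))):
    for r in cents(w,lo,hi,(60,0,300,213),60):print(n,r,S(ray(i,*r[2],z,1)).round(1))
print(S(p)[0],arm.current_clock())
```

```text
0.995500800759018 13.763361757219684 25.675
1.4026392039772304 3.113778400306273 31.25
True -0.0008525153722303003 1.5977327961780472
-0.4789200165655245
red (1478, [84, 33, 68, 85], [112.9, 72.4]) [-28.9  87.1]
red (110, [121, 170, 9, 16], [125.2, 177.5]) [-23.    7.3]
yel (162, [123, 189, 9, 24], [127.0, 200.7]) [-10.9  -2.4]
blk (722, [117, 6, 35, 30], [134.1, 20.7]) [ -0.9 115.9]
blk (1717, [244, 130, 22, 83], [254.8, 170.7]) [75.2 17.5]
blk (140, [168, 189, 8, 24], [171.2, 200.7]) [21.  -2.1]
74.45165405523448 33.125
```

The gauge is home (bar at 75.2), the yellow hand's rear edge sits at the red mark, and the hold was steady. Next I'll close the catch.

Run:
```python
from h import *
i=camera_info("wrist");pv=np.array([-45,64])
c=[(S(ray(i,134.1,20.7,z,1))-pv) for z in(75,80,85,90)]
for v in c:print(np.hypot(*v).round(1),(np.arctan2(v[1],v[0])-np.arctan2(11,67)).round(3))
v=c[1];th=np.arctan2(v[1],v[0])-np.arctan2(11,67);th=float(np.clip(th,.6,.95));print(th)
fingers.set_gripper(0.45,10)
arm.move_pose(knob(th,80),RPY)
print(arm.line_to(knob(th,35),max_speed=80,threshold=8),arm.current_eef_pos())
fingers.set_gripper(0,10);g=arm.current_grip_width()*88;print("grip",g,arm.current_ft_force())
if g>10:
    for t in [a for a in(.6,.4,.2,.0,-.03) if a<th-.05]:
        print(t,arm.line_to(knob(t,35),max_speed=50,threshold=25),arm.current_ft_force().round(1))
print(S(arm.current_eef_pos()),S(knob(0,0)),arm.current_clock())
```

```text
68.4 0.837
68.1 0.798
68.0 0.758
68.0 0.719
0.7980254910877442
False [431.51087425 -39.92583604  35.03820906]
grip 16.032947802713327 [ 0.20455785 -0.66764221  2.02960025]
0.6 False [ 0.1 -0.8  4. ]
0.4 False [ 0.6 -0.6  1.7]
0.2 False [ 0.7 -1.8 -0.9]
0.0 False [-0.2 -3.3 -0.4]
-0.03 False [-6.9 -1.8  5.8]
[22.05561962 74.74000612] [22.10165824 75.01669016] 37.4833
```

Run:
```python
from h import *
fingers.set_gripper(0.4,10);p=arm.current_eef_pos();arm.line_to([p[0],p[1],85],max_speed=150)
arm.move_pose(W(74.7,-16.5,90),RPY);arm.sleep(.3)
i,w=wrist("w13")
for n,lo,hi,a in(("red",(0,120,80),(8,255,255),40),("yel",(18,120,100),(35,255,255),60),("blk",(0,0,0),(180,255,60),60)):
    for r in cents(w,lo,hi,(60,0,300,213),a):print(n,r,[S(ray(i,*r[2],z,1)).round(1).tolist() for z in(80,92)])
print(arm.current_clock(),arm.current_ft_force())
```

```text
red (1204, [95, 81, 81, 37], [132.5, 94.8]) [[-12.8, 69.2], [-7.7, 68.4]]
red (92, [130, 166, 8, 16], [133.3, 173.5]) [[-15.8, 10.8], [-10.5, 13.5]]
yel (175, [131, 185, 9, 28], [135.1, 198.3]) [[-16.4, -8.7], [-11.1, -4.9]]
blk (559, [164, 71, 30, 25], [177.9, 83.1]) [[21.9, 75.1], [25.0, 74.0]]
blk (1620, [245, 129, 20, 84], [254.6, 169.9]) [[75.2, 12.7], [75.2, 15.2]]
blk (204, [139, 184, 42, 29], [170.1, 202.0]) [[12.0, -11.4], [15.6, -7.4]]
39.4 [ 0.62478104 -0.29924052  0.28345904]
```

The knob is at (21.9,75.1), so the catch is closed. The bar is at 75.2, the yellow hand is at the mark, and the arm is clear. Handing in.

```bash
python3 -c "
from h import *
print(arm.sign_off())"
```

```text
the job is handed in; nothing more can be done
None
```

I handed in the job at about 39 s of the 72 s; no verdict came back. By camera, the cursor was held about 1 mm short of the red mark for over 2 s, the gauge was eased home over about 7 s, the catch is closed over its peg, and I did not re-measure the bottle, beaker and coupon.

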